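Stand the tipped brush pot up and close the row

TASK

The empty red brush pot has fallen over in the wooden lane on the craft table. Stand it upright on its foot in the lane, then slide it along the lane until it just touches the full pot that its foot was pointing at. Do not shove or knock the two full pots, the paint dabber or the saucer.

Things in the scene. Friction and masses are not known exactly. Their poses are not given: they have to be found in the camera images.
- rack: Fixed plywood lane on the table, 500 mm long along its y axis, 100 mm wide along x; origin: centre of its underside, z up. Floor top at z = 8 mm; walls 10 mm thick rise to z = 26 mm on all four sides (inside 80 x 480 mm). Its place and yaw vary.
- pot: Empty red plastic brush pot, loose: open cylinder, 72 mm outside diameter, 100 mm high, wall 4 mm, bottom 5 mm, about 0.16 kg. Origin: centre of its underside; z runs along its axis to the mouth. It starts lying in the lane, mouth towards the lane's +y end, foot 75 to 110 mm from the full pot near the -y end; over 100 mm of free lane before the mouth.
- pot_rim (a point): Centre of the red pot's open mouth, 100 mm along the pot's z axis from its underside.
- pot_yellow: Yellow pot full of crayons, loose, standing in the lane near one of its ends, 72 mm diameter, 100 mm high (crayons stand to 113 mm), about 0.32 kg; origin at the centre of its underside, z up. Yellow and blue may swap ends.
- pot_blue: Blue pot full of crayons, same as the yellow one, standing near the other end of the lane.
- dabber: White paint dabber with a black cap standing on the table beside the lane (robot's far side), 42 mm diameter, 95 mm high; origin at the centre of its underside. Bystander.
- saucer: White plastic saucer with pink paint on the table beside the lane (robot's far side), 110 mm diameter, 14 mm high; origin at the centre of its underside. Bystander.
There are look-alikes about, which are no part of the job. What is meant by the pot is not turquoise, and is the larger of those in its own colour. Several things have the shape of the pot_blue; the one meant has the colours described above.

How it is judged (in metres and radians):
At the end, for the whole second after the job is handed in: The red pot stands upright (within 0.08 rad) with its foot on the lane floor, between the side walls, its centre at most 77 mm from the centre of the full pot near the lane's -y end (a gap under 5 mm), at rest, and both full pots stand upright (angle between each of pot, pot_yellow, pot_blue's own z axis and vertical below 0.08 rad and z of pot in the frame of rack below 0.012 m and x of pot in the frame of rack between -0.008 and 0.008 m and ((y of pot_yellow in the frame of rack below -0.1 m and horizontal distance between pot and pot_yellow below 0.077 m) or (y of pot_blue in the frame of rack below -0.1 m and horizontal distance between pot and pot_blue below 0.077 m)) and linear speed of pot below 0.01 m/s); the robot touches nothing.
It fails at once if the yellow pot shoved more than 10 mm or tipped by more than 0.3 rad (distance of pot_yellow from where it was at the start of the episode above 0.01 m or angle between pot_yellow's own z axis and vertical above 0.3 rad).
It fails at once if the blue pot shoved more than 10 mm or tipped by more than 0.3 rad (distance of pot_blue from where it was at the start of the episode above 0.01 m or angle between pot_blue's own z axis and vertical above 0.3 rad).
It fails at once if the dabber moved more than 15 mm or knocked over (distance of dabber from where it was at the start of the episode above 0.015 m or angle between dabber's own z axis and vertical above 0.3 rad).
It fails at once if the saucer moved more than 15 mm (distance of saucer from where it was at the start of the episode above 0.015 m).
It also fails if it takes over 58 s, if anything falls off the work surface, if the arm or the gripper's body presses on something with over 40 N, if the wrist force passes 120 N, or if a joint passes its speed limit or range.

ROBOT

A 6-joint arm with a two-finger parallel gripper is mounted at the origin on the work surface. World frame = base frame: x ahead of the robot, y to its left, z up, the work surface at z = 0. Lengths are in m, angles in degrees, forces in N, time in s.
With the tool pointing down it reaches from about 0.375 to 0.75 m from the base axis. Payload 9 kg.
Tool frame: the origin (TCP) lies where the fingers leave the gripper's body, on its centre line; the fingertips stand 73 mm ahead of it and the grasp point (between the pads) lies 54 mm ahead of it (robot.tip_reach is the distance from the TCP to the fingertips, in m); z points along the fingers, y is the line along which they close (so a half turn about z gives the same grasp; the last joint's range is limited). The gripper opens to 85 mm and grips with 20 to 120 N. Pads are 22 mm wide; open, the fingers measure 114 mm over their backs; the gripper's body (76 mm by 85 mm) begins 54 mm behind the grasp point. The pads swing forward as they close: fully open they stand 13 mm farther back than shut.
Start: joints at [55.48, 5.964, 5.575, 89.605, 0, 77.527], TCP at [0.225, 0.556, 0.304] pointing down, gripper open.
Joint ranges: [-171.21, 171.21], [-48.23, 106.86], [-62.78, 66.21], [-105.2, 120.99], [-86.42, 89.51], [-180, 180]. Speed limits (degrees/s): [127.2, 127.2, 147.25, 180, 180, 180].

INTERFACE

Orientations are given as [roll, pitch, yaw] about the fixed x, y, z axes, in that order (R = Rz(yaw) Ry(pitch) Rx(roll)).
In Python, from plant import robot gives the robot as it stands. Calls block until the motion is done:
- robot.move_pose(position, orientation): joint-space move of the TCP to a pose.
- robot.line_to(position, vel=0.15, rotation=None, guard=None): straight line of the TCP; rotation=None keeps the orientation; vel is the mean speed in m/s. With guard (N) it stops when the force on the tool has changed by that much, and returns True; else False.
- robot.goto_joints(angles): joint-space move.
- robot.set_gripper(opening): finger opening in m; the grip force is fixed at half the most; returns when the fingers have stopped.
- robot.pause(seconds).
- robot.ik(position, orientation): joint angles nearest the present ones, or None.
- robot.observe(): the state.
- robot.grab_frame(name): name is "scene" or "top" or "wrist"; returns the picture (480x640x3 uint8, blue, green, red); there is no depth.
- robot.get_calibration(name): a dict with "vertical_fov" (degrees; the focal length in pixels is half the picture's height over the tangent of half this angle, whatever the lens; pixels are square), "cx", "cy" (the principal point, pixels), "rvec" (rotation vector, rad) and "tvec" (3), from world to camera coordinates, as OpenCV has them. Camera axes: x right, y down, z forward; pixel columns grow to the right and rows downward; lengths in m; the calibration is good to about 2 mm. A picture is of the moment at which its call begins: read the wrist's pose just before it. get_calibration takes no time and is no camera call; for the wrist camera it gives the pose at the moment of the call.
A pose or a line that the arm cannot do raises robot.IKError and nothing moves.
- robot.job_done(): hands the job in; it is judged then, once.
The state is a dict: "time": time; "q": joint angles; "qvel": joint speeds; "joint_torque": joint torques, N m; "tool_pos": TCP position; "tcp_rot": TCP orientation; "ft_force": force on the tool from outside, world axes, zero at the start; "torque": the same for the moment, N m; "gripper_width": finger opening in m; "gripper_force": force on a finger pad.
Only numpy, scipy, OpenCV 4.12 (cv2) and the standard library are available. Lean on these libraries where they do the work, as an engineer would, in place of code of your own. Each camera call takes 0.05 s, during which the arm holds its last target. There are 200 camera calls.

## Working session

There is one attempt and no reset: what is moved stays moved. The work goes in short steps, each a Python script; the robot and the scene stay as the last script left them, time stands still between calls to the robot, and variables do not carry over. Pictures are saved under pics/ and viewed, at most 10 in all, crops included, and the job is handed in when it is done.

```bash
ls; mkdir -p pics
python3 - <<'E'
from plant import robot
import cv2
for n in("top","scene"):
    cv2.imwrite(f"pics/{n}0.png",robot.grab_frame(n)); print(n,robot.get_calibration(n))
print(robot.observe())
E
```

```text
pics
top {'vertical_fov': 43.4365879471157, 'cx': 316.0828513841513, 'cy': 250.90717580022485, 'rvec': array([ 2.14797356, -2.12361309,  0.18945749]), 'tvec': array([-0.00134037,  0.53804596,  1.08713142])}
scene {'vertical_fov': 49.624156250534, 'cx': 327.54665087206484, 'cy': 231.70725795761626, 'rvec': array([ 1.43045665,  2.20652945, -0.86308829]), 'tvec': array([ 0.20569358, -0.30057274,  1.23541408])}
{'time': 0.1, 'q': array([5.54798575e+01, 5.99667254e+00, 5.53236534e+00, 8.96048366e+01,
       2.51378957e-03, 7.75258331e+01]), 'qvel': array([-0.17142006, -0.02605331,  0.12066466,  0.05063409,  0.04181977,
        0.08165459]), 'joint_torque': array([ 7.26749466e-03, -5.58207035e+01,  5.04718351e+01,  1.31333535e-02,
       -1.64729540e-04, -2.30567292e-05]), 'tool_pos': array([0.22507989, 0.55595869, 0.30319312]), 'tcp_rot': array([-1.79933031e+02, -1.73894706e-02,  1.57954013e+02]), 'ft_force': array([ 0.51662506, -0.38713489, -0.30233399]), 'torque': array([ 0.0060576 ,  0.02626282, -0.00461336]), 'gripper_force': 0.0, 'gripper_width': 0.08548319262478313}
```

View pics/top0.png

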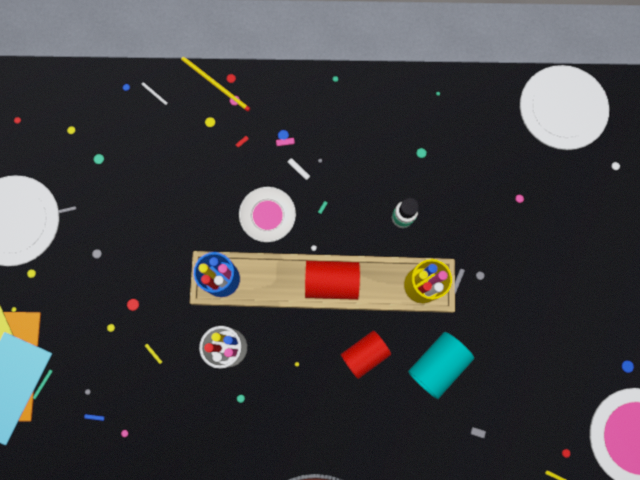

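View pics/scene0.png

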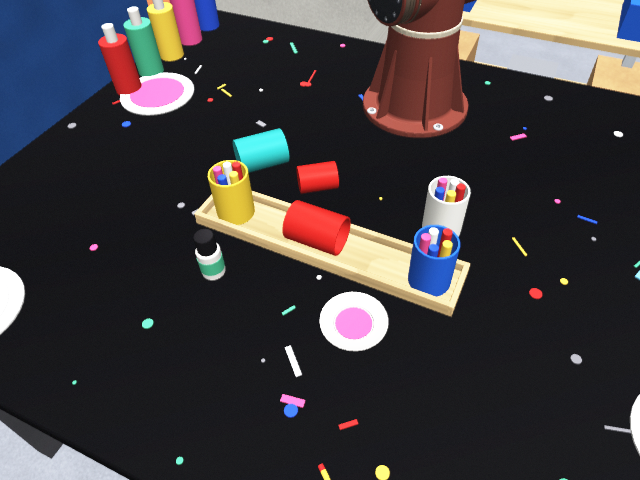

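The top view shows two red pots. One lies in the lane at about (332,280) and is the larger. A smaller one lies outside it at (366,354). The turquoise pot at (441,365) is out by colour. Blue with crayons is in the lane at (216,273), its white look-alike is outside at (222,347), and yellow is in the lane at (430,281). The pot meant is the red one in the lane. I'll confirm that and its mouth direction in one enlarged crop while measuring.

```bash
cat > h.py <<'E'
import numpy as np, cv2
from plant import robot
def cam(n):
    c=robot.get_calibration(n); f=240/np.tan(np.radians(c['vertical_fov']/2))
    return np.array([[f,0,c['cx']],[0,f,c['cy']],[0,0,1]]),cv2.Rodrigues(c['rvec'])[0],c['tvec']
def back(n,uv,z):
    K,R,t=cam(n); o=-R.T@t
    d=(R.T@np.linalg.inv(K)@np.c_[np.atleast_2d(uv),np.ones(len(np.atleast_2d(uv)))].T).T
    return o+d*((z-o[2])/d[:,2])[:,None]
def proj(n,P):
    K,R,t=cam(n); return cv2.projectPoints(np.atleast_2d(P).astype(float),R,t,K,None)[0][:,0]
E
python3 - <<'E'
from h import *
s=cv2.imread('pics/scene0.png'); t=cv2.imread('pics/top0.png')
a=cv2.resize(s[150:310,190:480],None,fx=2.7,fy=2.7,interpolation=cv2.INTER_CUBIC)
b=cv2.resize(t[240:325,180:470],(a.shape[1],int(85*2.7)),interpolation=cv2.INTER_CUBIC)
o=np.vstack([a[:600-b.shape[0]],b]);print(o.shape);cv2.imwrite('pics/crop1.png',o[:600])
hsv=cv2.cvtColor(t,cv2.COLOR_BGR2HSV); m=cv2.inRange(hsv,(8,40,90),(28,170,255)); m[:245]=0;m[315:]=0;m[:,:180]=0;m[:,470:]=0
r=cv2.minAreaRect(cv2.findNonZero(cv2.morphologyEx(m,cv2.MORPH_OPEN,np.ones((3,3))))); bx=cv2.boxPoints(r); w=back('top',bx,.026)
print(r,w.round(4).tolist(),'centre',w.mean(0).round(4),[np.linalg.norm(w[i]-w[i-1]).round(4) for i in range(4)])
m=cv2.inRange(hsv,(0,150,60),(5,255,255))|cv2.inRange(hsv,(175,150,60),(180,255,255));m[:262]=0;m[300:]=0;m[:,:290]=0;m[:,370:]=0
r=cv2.minAreaRect(cv2.findNonZero(cv2.morphologyEx(m,cv2.MORPH_OPEN,np.ones((3,3)))));print('red',r,back('top',cv2.boxPoints(r),.044).round(4).tolist())
E
```

```text
(600, 783, 3)
((322.5216064453125, 281.26531982421875), (264.5914611816406, 53.94725799560547), 1.6846843957901) [[0.4365, 0.2418, 0.026], [0.5395, 0.2435, 0.026], [0.5305, -0.2623, 0.026], [0.4276, -0.2564, 0.026]] centre [ 0.4835 -0.0083  0.026 ] [np.float64(0.4983), np.float64(0.103), np.float64(0.5059), np.float64(0.1031)]
red ((332.0, 280.0), (36.0, 54.0), 90.0) [[0.517, 0.0254, 0.044], [0.5182, -0.0761, 0.044], [0.4505, -0.076, 0.044], [0.4493, 0.0244, 0.044]]
```

View pics/crop1.png

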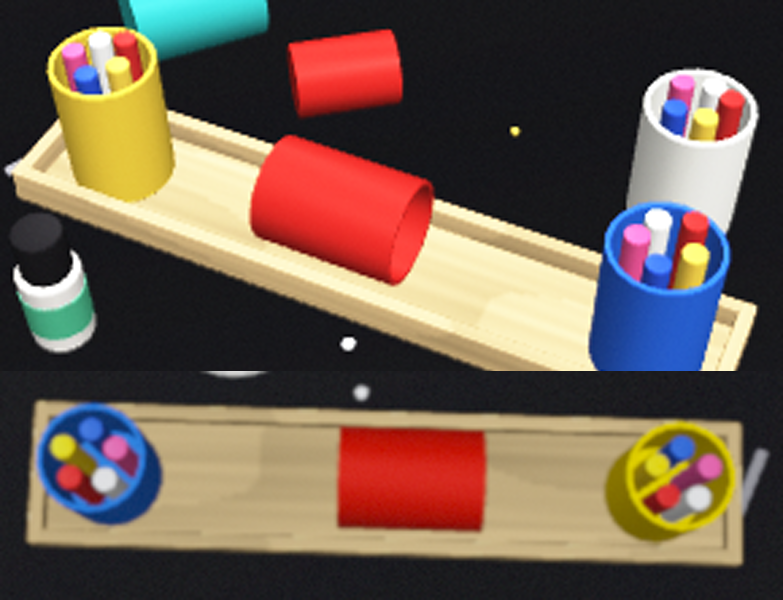

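The crop shows the in-lane red pot, which is clearly larger than the one outside. Its open mouth faces the blue pot (scene crop, right end at about (412,230)), so its foot points at yellow and lane +y is roughly world +y. Next I check the pot positions and plan the motion.

```bash
cat >> h.py <<'E'
from scipy.spatial.transform import Rotation as Ro
YAW=-1.0
Y=np.array([-np.sin(np.radians(YAW)),np.cos(np.radians(YAW)),0]); X=np.array([Y[1],-Y[0],0]); Z=np.array([0,0,1.])
def rot(a,flip):  # tool z = -Z tilted by a deg toward +Y (a>0: points to +Y); tool y = +-X
    a=np.radians(a); d=-Z*np.cos(a)+Y*np.sin(a); y=X*flip; M=np.c_[np.cross(y,d),y,d]
    return Ro.from_matrix(M).as_euler('xyz',degrees=True), d
def tcp(g,a,flip):  # pose for grasp point g
    e,d=rot(a,flip); return g-.054*d, e
E
python3 - <<'E'
from h import *
yl=back('top',[431.5,278.5],.108)[0]; bl=back('top',[214,273],.108)[0]
print('yellow',yl,'blue',bl,'scene check',proj('scene',[yl,bl]).round(1), (proj('scene',[yl,bl])-[190,150])*2.7)
P=np.array([.4838,-.0255,.044]); print('foot gap',(P-yl)@Y-50e-3-36e-3, 'mouth gap',(bl-P)@Y-.086)
# all-camera cross-check of the red pot ends
print('scene foot/mouth in crop',((proj('scene',[P-.05*Y,P+.05*Y])-[190,150])*2.7).round(0))
for f in (1,-1):
  for a in (-50,-45,-40,0,40,45,50):
    for z in (.052,.18):
      for dy in (0,.05):
        p,e=tcp(np.r_[P[:2],z]+dy*Y,a,f); q=robot.ik(p,e); print(f,a,z,dy,None if q is None else np.round(q))
E
```

```text
yellow [ 0.4804208 -0.1989981  0.108    ] blue [0.48568152 0.18462901 0.108     ] scene check [[228.1 173.1]
 [436.6 240.1]] [[102.96854709  62.3765571 ]
 [665.75003813 243.17678179]]
foot gap 0.08753065320952186 mouth gap 0.12412984220553011
scene foot/mouth in crop [[275. 186.]
 [412. 233.]]
1 -50 0.052 0 [  7.   7. -25.  67. -49. 103.]
1 -50 0.052 0.05 [ 13.  13. -19.  73. -48. 111.]
1 -50 0.18 0 [  7.  -1. -20.  81. -49. 103.]
1 -50 0.18 0.05 [ 13.   5. -13.  87. -48. 111.]
1 -45 0.052 0 [  5.   3. -27.  66. -45.  99.]
1 -45 0.052 0.05 [ 11.   9. -22.  71. -44. 107.]
1 -45 0.18 0 [  5.  -4. -21.  80. -45.  99.]
1 -45 0.18 0.05 [ 11.   2. -15.  85. -44. 107.]
1 -40 0.052 0 [  3.  -0. -29.  65. -40.  96.]
1 -40 0.052 0.05 [  9.   5. -24.  69. -39. 103.]
1 -40 0.18 0 [  3.  -7. -21.  79. -40.  96.]
1 -40 0.18 0.05 [  9.  -2. -17.  83. -39. 103.]
1 0 0.052 0 [-19. -11. -32.  69.   0.  72.]
1 0 0.052 0.05 [-13. -11. -32.  69.   0.  78.]
1 0 0.18 0 [-19. -15. -21.  83.   0.  72.]
1 0 0.18 0.05 [-13. -14. -21.  83.   0.  78.]
1 40 0.052 0 [-38.  12. -18.  87.  31.  46.]
1 40 0.052 0.05 
[... 1210 characters left out ...]
  0. -108.]
-1 0 0.18 0.05 [ -13.  -14.  -21.   83.    0. -102.]
-1 40 0.052 0 [ -38.   12.  -18.   87.   31. -134.]
-1 40 0.052 0.05 [ -33.    8.  -22.   84.   33. -129.]
-1 40 0.18 0 [ -38.    5.  -11.  100.   31. -134.]
-1 40 0.18 0.05 [ -33.    1.  -15.   98.   33. -129.]
-1 45 0.052 0 [ -39.   16.  -15.   90.   34. -138.]
-1 45 0.052 0.05 [ -35.   12.  -20.   87.   36. -133.]
-1 45 0.18 0 [ -39.    9.  -10.  103.   34. -138.]
-1 45 0.18 0.05 [ -35.    5.  -14.  101.   36. -133.]
-1 50 0.052 0 [ -41.   21.  -12.   94.   36. -142.]
-1 50 0.052 0.05 [ -36.   17.  -17.   91.   39. -138.]
-1 50 0.18 0 [ -41.   13.   -8.  107.   36. -142.]
-1 50 0.18 0.05 [ -36.    8.  -12.  104.   39. -138.]
```

Run:
```python
from h import *
G=np.array([.4835,-.0255,.053]); 
robot.move_pose(*tcp(G+.15*Z,-45,1))
robot.line_to(tcp(G,-45,1)[0],vel=.1,guard=15)
o=robot.observe();print(o['tool_pos']-tcp(G,-45,1)[0],o['ft_force'],o['time'])
robot.set_gripper(.05)
o=robot.observe();print(o['gripper_width'],o['gripper_force'],o['ft_force'])
p=tcp(G,-45,1)[0]
robot.line_to(p+.16*Z,vel=.1)
o=robot.observe();print(o['gripper_width'],o['ft_force'],o['time'])
robot.move_pose(*tcp(G+.16*Z+.05*Y,0,1))
robot.move_pose(*tcp(G+.16*Z+.05*Y,45,1))
o=robot.observe();print(o['gripper_width'],o['time'])
cv2.imwrite('pics/s1.png',np.hstack([cv2.resize(robot.grab_frame(n)[100:400,100:500],(400,300)) for n in('scene','top')]))
```

```text
[4.10987274e-04 4.32825970e-05 6.12642553e-04] [ 0.02747543 -1.1361946   0.00391358] 4.025
0.06913514704012713 67.66814634203911 [-1.54172357  1.71304041  6.34051142]
0.06953169598649521 [-0.47136826  0.1257211  -1.12539347] 6.0667
0.06905848720359417 7.4833
```

View pics/s1.png

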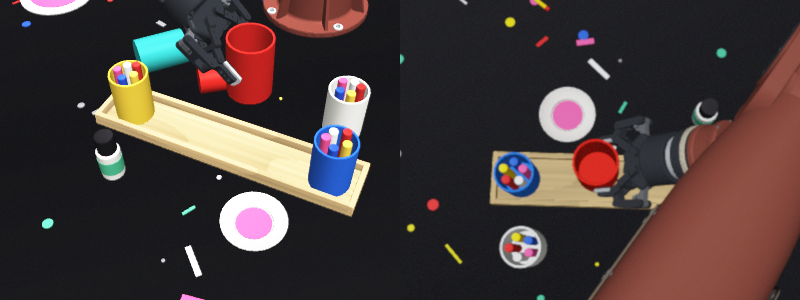

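The pot is held upright above the lane, mouth up, at about (250,60) in the left half of the picture. The full pots, dabber and saucer have not moved. Now I lower it under guard.

Run:
```python
from h import *
G=np.array([.4835,-.0255,0])+.05*Y
L=lambda z:tcp(G+z*Z,45,1)[0]
robot.line_to(L(.088),vel=.1,guard=12); print(robot.observe()['tool_pos']-L(.088))
hit=robot.line_to(L(.054),vel=.02,guard=6)
o=robot.observe();print(hit,'grasp z',(o['tool_pos']-L(0))[2],o['ft_force'],o['time'])
cv2.imwrite('pics/s2.png',np.hstack([cv2.resize(robot.grab_frame('scene')[120:300,200:440],(400,300)),cv2.resize(robot.grab_frame('top')[210:345,180:360],(400,300))]))
```

```text
[ 0.00030407 -0.00018433  0.00055876]
True grasp z 0.059420756428940485 [-0.86465237 -3.16883947  4.29870048] 10.2667
```

View pics/s2.png

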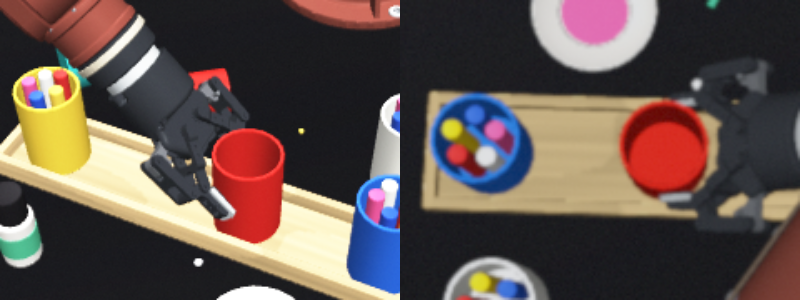

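The pot stands on the lane floor, clear of both walls (right half, about (665,150)). Grasp height was 59 mm against 58 expected. I release, back off, and set the closed fingers behind it on the +y side.

```bash
cat >> h.py <<'E'
def ends(tag):
    t=robot.grab_frame('top'); h=cv2.cvtColor(t,cv2.COLOR_BGR2HSV); cv2.imwrite(f'pics/t_{tag}.png',t); return t
E
python3 - <<'E'
from h import *
G=np.array([.4835,-.0255,.0594])+.05*Y
robot.set_gripper(.085)
p,e=tcp(G,45,1); d=rot(45,1)[1]
robot.line_to(p-.06*d,vel=.1); robot.line_to(p-.06*d+.17*Z,vel=.2)
robot.set_gripper(0)
P=np.array([.4835,-.0255,0])+.125*Y   # y ~ .0995
e0=rot(0,1)[0]
robot.move_pose(P+.26*Z,e0)
print(robot.observe()['time'],robot.observe()['gripper_width'])
im=[cv2.resize(robot.grab_frame('scene')[120:300,200:440],(400,300)),cv2.resize(robot.grab_frame('top')[210:345,180:360],(400,300))]
cv2.imwrite('pics/s3.png',np.hstack(im))
E
```

```text
14.0417 5.923973258475281e-05
```

View pics/s3.png

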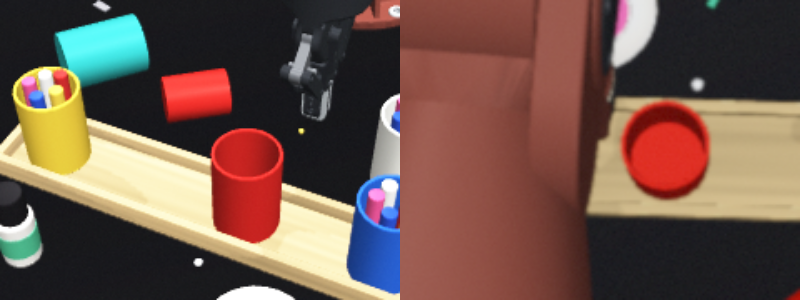

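Run:
```python
from h import *
r=back('top',[299.3,276],.108)[0]; print('red',r)
B=np.array([.4835,-.0255,0]); at=lambda y,z:B+(y+.0255)*Y+z*Z   # y ~ world y
e0=rot(0,1)[0]
robot.line_to(at(.091,.26),vel=.1)
h=robot.line_to(at(.091,.115),vel=.1,guard=8); print('hit',h,robot.observe()['ft_force'])
if not h:
    robot.line_to(at(.05,.115),vel=.03,guard=10)
    h=robot.line_to(at(-.055,.115),vel=.04,guard=10)
    o=robot.observe();print(h,o['tool_pos'],o['ft_force'],o['time'])
cv2.imwrite('pics/s4.png',np.hstack([cv2.resize(robot.grab_frame('scene')[120:300,180:420],(400,300)),cv2.resize(robot.grab_frame('top')[210:345,290:470],(400,300))]))
```

```text
red [0.48212294 0.03427576 0.108     ]
hit False [ 0.42691662 -0.30008781 -0.51710187]
False [ 0.48297752 -0.05492642  0.11498602] [0.7856587  1.39525414 0.80186725] 20.2833
```

View pics/s4.png

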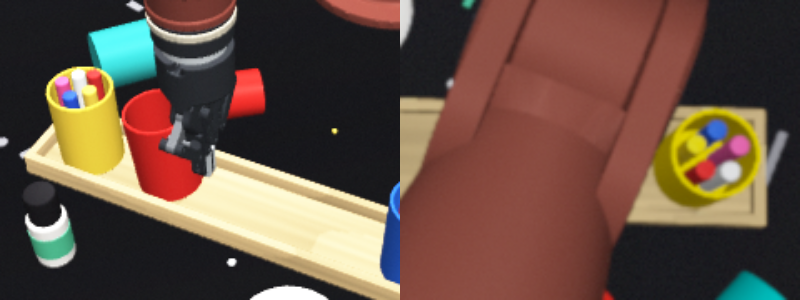

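The red pot, at about (160,145) in the left half, has slid to near yellow but may be leaning slightly against the fingers. I back off and measure it in the clear.

Run:
```python
from h import *
B=np.array([.4835,-.0255,0]); at=lambda y,z:B+(y+.0255)*Y+z*Z
robot.line_to(at(-.025,.115),vel=.06); robot.line_to(at(.0,.30),vel=.2)
robot.move_pose(at(.15,.30),rot(0,1)[0])
print(robot.observe()['time'])
cv2.imwrite('pics/top5.png',robot.grab_frame('top'));cv2.imwrite('pics/sc5.png',robot.grab_frame('scene'))
s=cv2.imread('pics/sc5.png');t=cv2.imread('pics/top5.png')
cv2.imwrite('pics/s5.png',np.hstack([cv2.resize(s[120:270,190:390],(400,300),interpolation=2),cv2.resize(t[230:335,330:470],(400,300),interpolation=2)]))
```

```text
22.7667
```

View pics/s5.png

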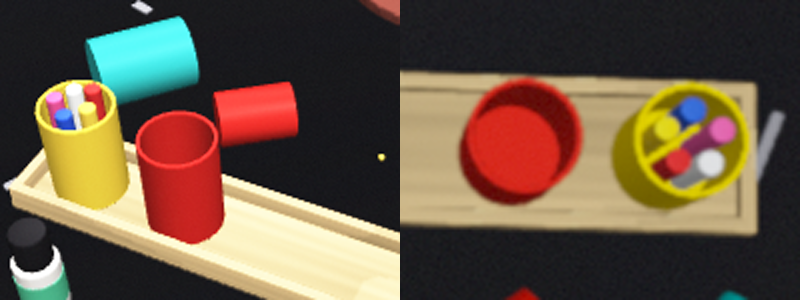

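The red pot stands upright, clear of yellow (right half: red rim at about (525,135), yellow rim at about (692,140)). Now I measure the remaining gap precisely.

Run:
```python
from h import *
K,R,t=cam('top')
def edges(f,lo,hi,box):
    h=cv2.cvtColor(cv2.imread(f),cv2.COLOR_BGR2HSV); m=cv2.inRange(h,lo,hi)
    k=np.zeros_like(m); y0,y1,x0,x1=box; k[y0:y1,x0:x1]=m[y0:y1,x0:x1]
    if lo[0]==0: pass
    c=max(cv2.findContours(k,0,cv2.CHAIN_APPROX_NONE)[0],key=cv2.contourArea); return cv2.convexHull(c)[:,0].astype(float)
def model(x,y):
    a=np.radians(np.arange(0,360,3)); P=[np.c_[x+.036*np.cos(a),y+.036*np.sin(a),0*a+z] for z in (.010,.108)]
    return cv2.convexHull(proj('top',np.vstack(P)).astype(np.float32))
from scipy.optimize import least_squares
def fit(hull,x0):
    f=lambda p:[cv2.pointPolygonTest(model(*p[:2]),(float(u),float(v)),True)-p[2] for u,v in hull]
    s=least_squares(f,[*x0,0.],x_scale=[.01,.01,1],diff_step=1e-3,loss='soft_l1'); return s.x.round(4),np.sqrt(2*s.cost/len(hull)).round(2)
y0=fit(edges('pics/top0.png',(22,130,60),(34,255,255),(250,310,395,460)),(.48,-.199))
y5=fit(edges('pics/top5.png',(22,130,60),(34,255,255),(250,310,395,460)),(.48,-.199))
r5=fit(edges('pics/top5.png',(0,150,60),(6,255,255),(250,310,340,400)),(.48,-.1))
print(y0,y5,r5,'dist',np.linalg.norm(y5[0][:2]-r5[0][:2]))
```

```text
(array([ 0.481 , -0.2001,  0.096 ]), np.float64(0.18)) (array([ 0.481 , -0.2002,  0.1058]), np.float64(0.18)) (array([ 0.4829, -0.0968,  0.9007]), np.float64(0.2)) dist 0.10341745500639626
```

```bash
cat > push.py <<'E'
from h import *
import sys
stop=float(sys.argv[1]); tag=sys.argv[2]; B=np.array([.4835,-.0255,0]); a=-30
e,d=rot(a,1); at=lambda y,z:B+(y+.0255)*Y+z*Z-.073*d
robot.move_pose(at(-.02,.20),e)
h=robot.line_to(at(-.03,.024),vel=.15,guard=8); print('hit',h)
if not h:
    robot.line_to(at(min(-.045,stop+.02),.024),vel=.06,guard=10); h=robot.line_to(at(stop,.024),vel=.02,guard=10)
    o=robot.observe(); print(h,(o['tool_pos']-at(stop,.024)).round(4),o['ft_force'].round(1))
    cv2.imwrite(f'pics/sp_{tag}.png',robot.grab_frame('scene'))
    robot.line_to(at(stop+.02,.024),vel=.06)
robot.line_to(at(-.0,.20),vel=.2); robot.move_pose(at(.09,.25),e)
print(robot.observe()['time'])
cv2.imwrite(f'pics/top_{tag}.png',robot.grab_frame('top'));cv2.imwrite(f'pics/sc_{tag}.png',robot.grab_frame('scene'))
E
cat > meas.py <<'E'
from h import *
import sys
from scipy.optimize import least_squares
def edges(f,lo,hi,box):
    m=cv2.inRange(cv2.cvtColor(cv2.imread(f),cv2.COLOR_BGR2HSV),lo,hi)
    k=np.zeros_like(m); y0,y1,x0,x1=box; k[y0:y1,x0:x1]=m[y0:y1,x0:x1]
    return cv2.convexHull(max(cv2.findContours(k,0,cv2.CHAIN_APPROX_NONE)[0],key=cv2.contourArea))[:,0].astype(float)
def model(x,y):
    a=np.radians(np.arange(0,360,3)); P=[np.c_[x+.036*np.cos(a),y+.036*np.sin(a),0*a+z] for z in (.010,.108)]
    return cv2.convexHull(proj('top',np.vstack(P)).astype(np.float32))
def fit(hull,x0):
    f=lambda p:[cv2.pointPolygonTest(model(*p[:2]),(float(u),float(v)),True)-p[2] for u,v in hull]
    s=least_squares(f,[*x0,0.],x_scale=[.01,.01,1],diff_step=1e-3,loss='soft_l1'); return s.x.round(4),np.sqrt(2*s.cost/len(hull)).round(2)
F=f'pics/top_{sys.argv[1]}.png'
y=fit(edges(F,(22,130,60),(34,255,255),(250,310,395,460)),(.48,-.199)); r=fit(edges(F,(0,150,60),(6,255,255),(250,310,345,410)),(.48,-.12))
print(y,r,'dist',np.linalg.norm(y[0][:2]-r[0][:2]))
E
python3 push.py -.077 a && python3 meas.py a
```

```text
hit False
False [ 0.0001 -0.      0.0001] [ 0.4 -1.3 -0. ]
28.7333
(array([ 0.481 , -0.2002,  0.2927]), np.float64(0.33)) (array([ 0.4819, -0.1192,  1.054 ]), np.float64(0.17)) dist 0.08100499984568853
```

```bash
python3 push.py -.0835 b && python3 meas.py b
python3 - <<'E'
import cv2,numpy as np
s=cv2.imread('pics/sc_b.png');t=cv2.imread('pics/top_b.png')
cv2.imwrite('pics/s6.png',np.hstack([cv2.resize(s[130:250,190:350],(400,300),interpolation=2),cv2.resize(t[230:335,330:470],(400,300),interpolation=2)]))
E
```

```text
hit False
False [-0. -0.  0.] [-0.5  0.7  0. ]
34.675
(array([ 0.481 , -0.2001,  0.2885]), np.float64(0.29)) (array([ 0.4817, -0.1256,  0.9843]), np.float64(0.23)) dist 0.0745032885180245
```

View pics/s6.png

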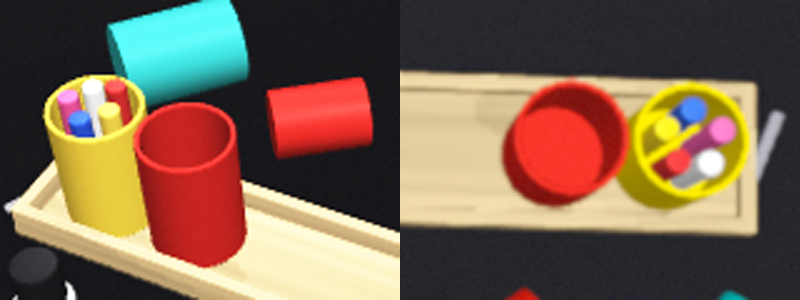

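The red pot stands upright with a gap of about 2.5 mm (right half: red rim edge near x=629, yellow's near x=634). One more short push of 2.8 mm should make it actually touch.

```bash
python3 push.py -.0863 c && python3 meas.py c
python3 - <<'E'
import cv2,numpy as np
s=cv2.imread('pics/sc_c.png');t=cv2.imread('pics/top_c.png')
cv2.imwrite('pics/s7.png',np.hstack([cv2.resize(s[130:340,190:470],(400,300),interpolation=2),cv2.resize(t[230:335,330:470],(400,300),interpolation=2)]))
E
```

```text
hit False
False [ 0.      0.0001 -0.    ] [-0.4  1.4  0.7]
40.675
(array([ 0.4809, -0.2001,  0.2489]), np.float64(0.29)) (array([ 0.4818, -0.1281,  0.9844]), np.float64(0.18)) dist 0.07200562478029061
```

View pics/s7.png

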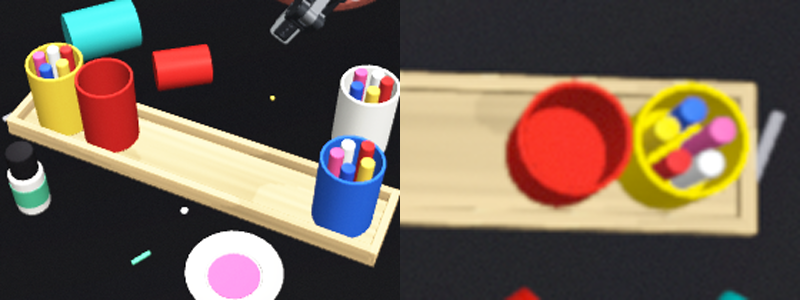

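The red pot stands upright against yellow, with a centre distance of 72.0 mm. Yellow has not moved, blue, dabber and saucer look undisturbed, and the gripper is clear.

```bash
python3 -c "
from plant import robot
print(robot.job_done())"
```

```text
the job is handed in; nothing more can be done
None
```

The job is handed in: the red pot stands upright in the lane touching the yellow pot (72.0 mm measured between centres), the yellow pot did not measurably move, the blue pot, dabber and saucer look undisturbed, and the arm was clear at about 41 s of the 58 s allowed.

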